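Jack up the hinged inspection plate and hold it

ROBOT

A 6-joint arm with a two-finger parallel gripper is mounted at the origin on the work surface. World frame = base frame: x ahead of the robot, y to its left, z up, the work surface at z = 0. Lengths are in m, angles in rad, forces in N, time in s.
With the tool pointing down it reaches from about 0.375 to 0.975 m from the base axis. Payload 3.8 kg.
Tool frame: the origin (TCP) lies on the centre line of the jaws, within the pads' length; the fingertips stand 14 mm ahead of it and the grasp point (between the pads) lies 5 mm behind it; z points along the fingers, y is the line along which they close (so a half turn about z gives the same grasp; the last joint's range is limited). The gripper opens to 85 mm and grips with 20 to 120 N. Pads are 22 mm wide; open, the fingers measure 114 mm over their backs; the gripper's body (76 mm by 85 mm) begins 54 mm behind the grasp point. The pads swing forward as they close: fully open they stand 13 mm farther back than shut.
Start: joints at [-1.27, 0.264, 1.604, -0, 1.274, -0.037], TCP at [0.224, -0.637, 0.245] pointing down, gripper open.
Joint ranges: [-2.63, 2.63], [-0.94, 2.18], [0.31, 2.57], [-1.31, 4.45], [0, 2.66], [-2.55, 2.55]. Speed limits (rad/s): [2.57, 2.57, 3.14, 3.14, 3.14, 3.14].

INTERFACE

Orientations are given as a rotation vector (axis times angle).
In Python, from workcell import bot, eyes, spot_in gives the robot as it stands.
- The arm moves only by the tool carry_out, never from a script. Its argument "series" is text: rows parted by semicolons, each of 4 numbers parted by spaces: the shift along the world's x, y, z in m, then the turn about the world's z in degrees. In form: tx ty tz roll; .... A call has 1 to 20 rows; each row shifts and turns the commanded pose from where the row before left it; what a row does not reach is not made up. A row lasts 1/8 s, in which the tool goes at most 62.5 mm and 10.7 degrees, less where a joint would pass 70% of its speed; a pose out of reach is approached as far as the arm can. A call is refused whole if a number of a shift passes 0.0625 or a number of a turn 10.7, either way. A call with a gripper value outside its range is refused whole. "jaw" is the gripper command: -1 is shut, 1 is fully open, values between are in proportion, set as the call begins (left out, the last holds). The fingers move at their own pace and stop on an object; "grip_force" is the grip in N (left out, the last holds). Time passes only in rows, so rows that do not move let the fingers close. It gives the time, the measured TCP pose, the force, the opening and the grip force at its end, in the units of the state.
- bot.read_state(): the state, without advancing time (a new reading comes with each control period).
- eyes.read_camera(name): name is "scene" or "top"; returns (picture, depth): 400x640x3 uint8, blue, green, red; 400x640 float32, m along the optical axis (not along the pixel's ray), 0 where there is no reading.
- eyes.get_calibration(name): a dict with "K" (3x3 intrinsics, pixels), "position" and "rotation" of the camera in the world. Camera axes: x right, y down, z forward; pixel columns grow to the right and rows downward; lengths in m; the calibration is good to about 2 mm. A picture is of the moment at which its call begins. get_calibration takes no time and is no camera call.
- bot.finish_job(): hands the job in; it is judged then, once.
Trained networks look in the newest picture that a camera, given by its name, has taken for a name from the list of things; names that differ only in an ending like _2 or _b are one class to them, and where a whole thing is asked for, a point or a joint stands for the part that bears it (a point fixed in the world has none). Each returns a list of dicts, best first, with "score" (0 to 1); they miss things now and then, are a little off and sometimes report something else, mostly with a low value. They report only what shows in the picture. A call takes as long as a camera call.
- spot_in(camera, target): "rect" ([centre column, centre row, width, height] in pixels, round what is visible of it).
The state is a dict: "time": time; "q": joint angles; "joint_vel": joint speeds; "joint_torque": joint torques, N m; "tool_pos": TCP position; "tcp_rot": TCP orientation; "wrist_force": force on the tool from outside, world axes, zero at the start; "torque": the same for the moment, N m; "width": opening from 0.0 (shut) to 1.0 (fully open); "grip_force": force on a finger pad.
Only numpy, scipy, OpenCV 4.12 (cv2) and the standard library are available. Lean on these libraries where they do the work, as an engineer would, in place of code of your own. Each camera call takes 0.05 s, during which the arm holds its last target. There are 200 camera calls.

TASK

Lift the free end of the hinged measuring plate with the small lever jack: stand the jack on the table with its saddle centred under the marked lift pad (the pad below the round-ended lug that carries a stud on top) while its handle is still up, then push the jack's handle all the way down in a full stroke so that the saddle raises the plate. Finish while holding the handle fully down with the fingers: the plate must be carried by the jack alone, and the ring gauge, the gauge block and the ball stand must stay where they are.

Things in the scene. Friction and masses are not known exactly. Their poses are not given: they have to be found in the camera images.
- jack_grip (a point): Loose lever jack (about 0.8 kg) upright on the table; point at the centre of its grip block, 41 mm above the underside. x axis towards the saddle, z up. Block 40 mm along x, 36 across y (grasp across y from above), 10 to 72 mm above the underside. Foot 10 mm thick, 80 across y, x = -125 to +95 mm. Saddle barrel (diameter 40 mm) at x = +70 mm; handle leaves towards -x.
- jack_saddle: Jack saddle, a flat steel disc of 36 mm diameter; origin at the centre of its top face, z up. 58 mm above the jack's underside with the handle up, and it rises straight up by 35 mm over the handle's full stroke (7 mm per 0.1 rad), linked rigidly to the handle.
- jack_handle (a joint): Handle angle, rad: 0 up (rest), 0.5 fully down; a spring returns it when let go. Pivot at jack x = -35 mm from the grip block's centre, 55 mm above the underside; paddle centre 170 mm from the pivot, away from the saddle, 0.38 rad above level when up, 0.12 below level when down. Pushing takes about 2 N at the paddle unloaded, 6 to 9 N with the plate's load.
- paddle_top (a point): Centre of the upper face of the rubber paddle at the free end of the jack's handle, where it is pushed down. Paddle 50 mm along the handle, 40 mm across, 12 mm thick. About 124 mm above the table with the handle up, 41 mm fully down. Axes: those of the jack with the handle up, turning with the handle (so the paddle's face leans 0.38 rad from this frame's z, towards the saddle).
- lift_pad (a point): Centre of the underside of the round rubber lift pad (diameter 32 mm) below the marked lug, 72 mm above the table with the plate down. x axis: from the pad towards plate and hinge (bring the jack in along it). Lug 34 mm wide, round end 42 mm, stud (18 mm wide, 7 high) on top above the pad. Fixed base and plate edge begin 55 and 62 mm beyond. The plain square ear 78 mm to +y is no lift point.
- sine_plate (a joint): Tilt of the hinged plate about its far edge, rad: 0 lying on its rest, grows as the free end is lifted. Pad to hinge is 280 mm; the jack's full stroke from under the pad gives about 0.075.
- jack: The whole jack; origin at the middle of the grip block on the underside of the foot, x towards the saddle, z up.
- ring_gauge: Bystander: steel ring 70 mm across, 28 mm high; origin under its centre.
- gauge_block: Bystander: steel block with holes, 50 x 75 x 25 mm; origin under its centre.
- ref_sphere: Bystander: white ball on a stem, foot 56 mm across, 85 mm high; origin under its foot.

How it is judged:
By the outcome, as a careful person would: the job done as asked, in the order asked, and still so for the second after the job is handed in, while the arm keeps its last pose, push and grip.
It also fails if it takes over 54 s, if anything falls off the work surface, if the arm or the gripper's body presses on something with over 40 N, if the wrist force passes 120 N, or if a joint passes its speed limit or range.

## Working session

There is one attempt and no reset: what is moved stays moved. The work goes in short steps, Python scripts to look and compute and a tool call to move; the robot and the scene stay as the last step left them, time stands still between calls to the robot, and variables do not carry over. Pictures are saved under pics/ and viewed, at most 10 in all, crops included, and the job is handed in when it is done.

Besides the shell and the picture viewer there is one more tool, called after "Request:" by a JSON object that holds its "api" and its "payload", one argument or row to a line. carry_out: Moves the arm, as the interface text tells. Its arguments: {"type":"object","properties":{"series":{"type":"string"},"jaw":{"type":"number"},"grip_force":{"type":"number"}},"required":["series"]}

```bash
mkdir -p pics; ls; cat > h.py <<'E'
import numpy as np, cv2
from workcell import bot, eyes, spot_in
def grab(c,name=None):
    im,d=eyes.read_camera(c)
    if name: cv2.imwrite(f'pics/{name}.png',im)
    return im,d
def cloud(c,d):
    k=eyes.get_calibration(c);K=np.array(k['K']);R=np.array(k['rotation']);t=np.array(k['position'])
    if R.ndim==1 or R.shape!=(3,3): R=cv2.Rodrigues(R.astype(float))[0]
    v,u=np.mgrid[:d.shape[0],:d.shape[1]]
    P=np.stack([(u-K[0,2])/K[0,0]*d,(v-K[1,2])/K[1,1]*d,d],-1)
    W=P@R.T+t; W[d<=0]=np.nan
    return W
E
python3 - <<'E'
from h import *
s=bot.read_state();print({k:np.round(v,3) for k,v in s.items()})
for c in('scene','top'):
    im,d=grab(c,c+'0');W=cloud(c,d);k=eyes.get_calibration(c);print(c,np.round(k['position'],3),np.round(k['K'],1).tolist(),np.round(k['rotation'],3).tolist())
    np.savez(f'{c}0.npz',im=im,W=W)
    for n in['jack','jack_grip','jack_saddle','paddle_top','lift_pad','sine_plate','ring_gauge','gauge_block','ref_sphere']:
        for r in spot_in(c,n)[:2]:
            x,y,w,h=r['rect'];p=W[min(399,int(y)),min(639,int(x))]
            print(n,round(r['score'],2),np.round(r['rect']),np.round(p,3))
E
```

```text
pics
{'time': np.float64(0.0), 'q': array([-1.27 ,  0.265,  1.605, -0.   ,  1.274, -0.037]), 'joint_vel': array([-0.002, -0.   ,  0.   ,  0.002, -0.   ,  0.002]), 'joint_torque': array([-0.0000e+00, -5.1512e+01, -3.6732e+01, -0.0000e+00,  1.3000e-02,
       -0.0000e+00]), 'tool_pos': array([ 0.223, -0.636,  0.244]), 'tcp_rot': array([-3.095, -0.528,  0.   ]), 'wrist_force': array([-0.709, -0.842,  0.301]), 'torque': array([-0.001, -0.003,  0.032]), 'grip_force': np.float64(0.0), 'width': np.float64(0.997)}
scene [ 1.31  -0.326  1.334] [[494.3, 0.0, 320.5], [0.0, 494.3, 187.9], [0.0, 0.0, 1.0]] [-2.196, -1.453, 0.432]
jack 0.84 [220. 230.  90.  73.] [ 0.577 -0.334  0.075]
jack_grip 0.7 [221. 230.  90.  69.] [ 0.576 -0.332  0.072]
jack_saddle 0.67 [248. 199.  11.  11.] [ 0.498 -0.226  0.059]
jack_saddle 0.38 [401. 159. 100.  49.] [0.587 0.241 0.119]
paddle_top 0.73 [200. 247.  49.  40.] [ 0.626 -0.401  0.104]
lift_pad 0.78 [400. 156.  96.  54.] [0.58  0.241 0.126]
sine_plate 0.96 [401. 155.  99.  50.] [0.58  0.24  0.131]
sine_plate 0.74 [200. 244.  49.  39.] [ 0.555 -0.407  0.001]
ring
[... 292 characters left out ...]
63 [432. 199. 120.  82.] [ 0.572 -0.329  0.071]
jack_grip 0.86 [433. 200. 122.  96.] [ 0.572 -0.332  0.07 ]
jack_saddle 0.52 [207. 202. 131.  63.] [0.562 0.24  0.12 ]
jack_saddle 0.46 [391. 226.  13.  14.] [ 0.505 -0.221  0.062]
paddle_top 0.94 [460. 180.  70.  50.] [ 0.618 -0.393  0.101]
lift_pad 0.6 [207. 206. 132.  67.] [0.552 0.238 0.12 ]
lift_pad 0.57 [345. 132.  21.  17.] [ 0.744 -0.104  0.084]
sine_plate 0.66 [209. 203. 128.  63.] [0.56  0.236 0.117]
sine_plate 0.59 [391. 224.  16.  12.] [ 0.507 -0.222  0.058]
gauge_block 0.78 [278. 129.  32.  26.] [0.768 0.075 0.027]
ref_sphere 0.68 [346. 133.  17.  18.] [ 0.744 -0.104  0.084]
ref_sphere 0.59 [278. 129.  27.  25.] [0.766 0.077 0.026]
```

```bash
python3 - <<'E'
import cv2
a=cv2.imread('pics/top0.png')[90:330,130:530];cv2.imwrite('pics/top0c.png',cv2.resize(a,None,fx=2,fy=2,interpolation=2))
a=cv2.imread('pics/scene0.png')[90:330,150:470];cv2.imwrite('pics/scene0c.png',cv2.resize(a,None,fx=2.5,fy=2.5,interpolation=2))
E
```

```text
(no output)
```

View pics/top0c.png

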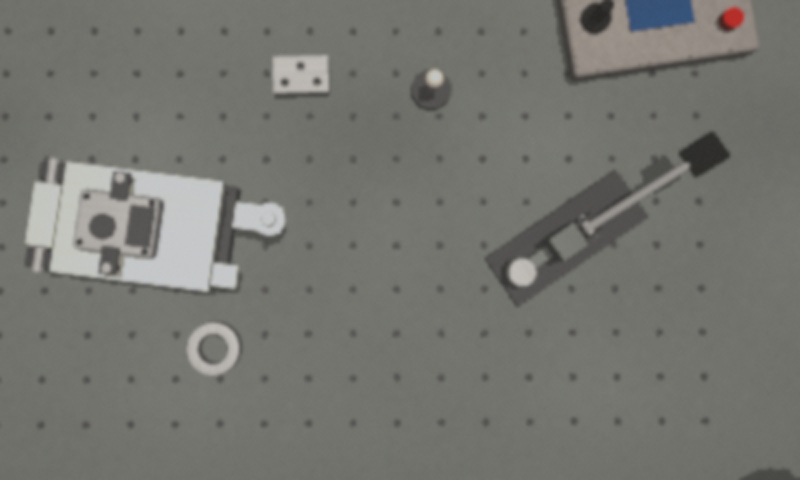

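View pics/scene0c.png

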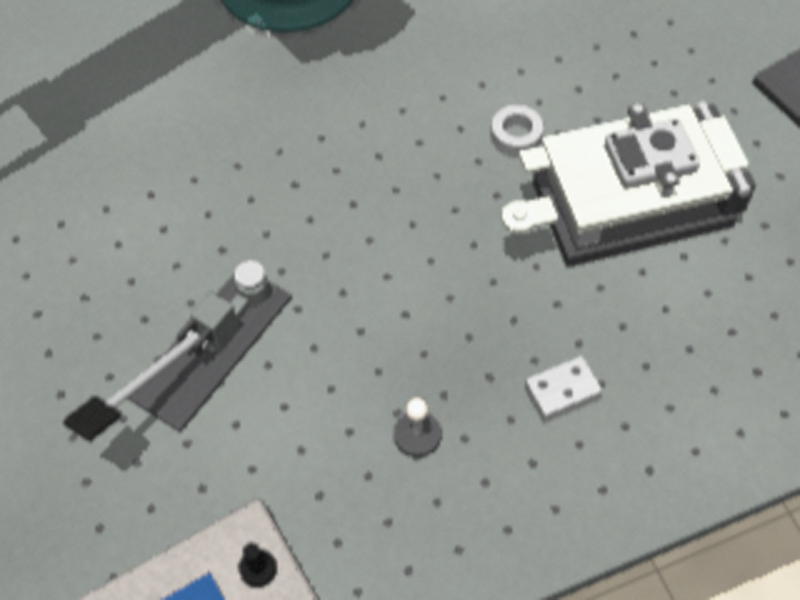

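The top view shows the lug with its stud at full-image pixel (264,199), to the right of the plate. The plain ear is at (242,228). The jack's saddle is at (391,226), with the block at about (414,211) and the paddle at (482,167).

```bash
python3 - <<'E'
from h import *
for c in('top','scene'):
    f=np.load(c+'0.npz');W=f['W'];im=f['im'];g=im.mean(2);z=W[...,2]
    def sel(cx,cy,r,z0,z1): return (np.hypot(W[...,0]-cx,W[...,1]-cy)<r)&(z>z0)&(z<z1)
    def rep(n,m):
        p=W[m]; 
        if len(p)<3: print(c,n,'few');return
        r=cv2.minAreaRect((p[:,:2]*1000).astype(np.float32))
        print(c,n,len(p),np.round(p.mean(0),4),np.round(p.min(0),3),np.round(p.max(0),3),'rect',np.round(r[0],1),np.round(r[1],1),round(r[2],1))
    print(c,'table z',np.nanmedian(z[sel(.5,-.05,.08,-.02,.02)]))
    rep('saddle',sel(.505,-.222,.03,.05,.068)&(g>150))
    rep('foot',sel(.57,-.33,.16,.006,.016))
    rep('block',sel(.54,-.28,.035,.066,.08))
    rep('paddle',sel(.62,-.40,.05,.085,.15)&(g<60))
    rep('lug',sel(.5,.11,.03,.075,.12))
    rep('lughigh',sel(.5,.11,.03,.091,.12))
    rep('base+plate',sel(.49,.26,.2,.07,.11))
    rep('ring',sel(.36,.18,.06,.015,.04));rep('gb',sel(.77,.07,.06,.015,.04));rep('sph',sel(.74,-.1,.05,.015,.1))
    W2=W[180:240:2,235:275:3] if c=='top' else None
    if c=='top': print(np.round(z[190:236:2,228:286:3]*1000).astype(int) if True else 0)
E
```

```text
top table z -4.6658533647603306e-05
top saddle 132 [ 0.5026 -0.2237  0.0581] [ 0.486 -0.24   0.053] [ 0.518 -0.208  0.064] rect [ 502.1 -224.3] [31.7 31.3] 90.0
top foot 1522 [ 0.5538 -0.2966  0.0099] [ 0.428 -0.461  0.006] [ 0.726 -0.181  0.016] rect [ 555.1 -314.5] [221.1 262.1] 54.5
top block 232 [ 0.5413 -0.2817  0.0714] [ 0.517 -0.314  0.066] [ 0.569 -0.256  0.078] rect [ 543.2 -285.3] [35.8 50.4] 32.9
top paddle 132 [ 0.6424 -0.4317  0.1199] [ 0.624 -0.446  0.113] [ 0.661 -0.414  0.128] rect [ 642.7 -431.2] [35.1 22.5] 31.4
top lug few
top lughigh few
top base+plate 4293 [0.5605 0.2612 0.0945] [0.481 0.083 0.077] [0.648 0.408 0.11 ] rect [556.8 245.1] [318.3 143.8] 82.2
top ring 269 [0.3909 0.1832 0.0272] [0.368 0.149 0.016] [0.418 0.219 0.033] rect [393.  183.7] [49.8 69.6] 1.5
top gb 497 [0.7714 0.0704 0.0246] [0.746 0.034 0.015] [0.798 0.108 0.031] rect [771.5  70.9] [51.7 74.3] 0.9
top sph 98 [ 0.7522 -0.1076  0.0648] [ 0.732 -0.133  0.015] [ 0.776 -0.084  0.088] rect [ 748.9 -107.6] [45.2 39. ] 62.2
[[                  97                   94                   97
         
[... 10335 characters left out ...]
5 50.9] 34.7
scene paddle 86 [ 0.6459 -0.4305  0.1213] [ 0.625 -0.447  0.111] [ 0.662 -0.414  0.129] rect [ 644.8 -431. ] [35.9 19.8] 33.1
scene lug few
scene lughigh few
scene base+plate 2485 [0.5732 0.2558 0.0953] [0.48  0.082 0.07 ] [0.65 0.41 0.11] rect [558.2 245.7] [321.1 150. ] 83.2
scene ring 146 [0.3904 0.1839 0.0273] [0.365 0.149 0.015] [0.417 0.22  0.037] rect [396.  186.1] [60.8 58.5] 64.8
scene gb 430 [0.7748 0.0694 0.0256] [0.745 0.032 0.015] [0.8   0.109 0.036] rect [772.5  70.4] [54.5 76.5] 0.7
scene sph 155 [ 0.7587 -0.1106  0.0453] [ 0.734 -0.134  0.015] [ 0.783 -0.083  0.089] rect [ 759.8 -109.9] [50.3 47.2] 73.9<stdin>:20: RuntimeWarning: invalid value encountered in cast
```

```bash
python3 - <<'E'
from h import *
def rect(p):
    r=cv2.minAreaRect((p[:,:2]*1000).astype(np.float32));return np.round(r[0],1),np.round(r[1],1),round(r[2],1)
def big(m):
    n,l,s,_=cv2.connectedComponentsWithStats(m.astype(np.uint8));return l==1+np.argmax(s[1:,4])
for c in('top','scene'):
    f=np.load(c+'0.npz');W=f['W'];im=f['im'];z=W[...,2];X,Y=W[...,0],W[...,1];g=im.mean(2)
    m=(X>.4)&(X<.72)&(Y>-.5)&(Y<-.16)&(z>.006); m=big(m)
    foot=m&(z<.016); foot=cv2.morphologyEx(foot.astype(np.uint8),cv2.MORPH_OPEN,np.ones((3,3)))>0; print(c,'foot',rect(W[foot]))
    pad=m&(z>.09)&(np.hypot(X-.645,Y+.43)<.06)
    p=W[pad];print('paddle',p.mean(0).round(4),rect(p))
    s=W[(np.hypot(X-.5026,Y+.2235)<.03)&(z>.05)&(z<.068)&(g>150)].mean(0)
    d=p.mean(0)-s;print('dir paddle->saddle deg',np.degrees(np.arctan2(-d[1],-d[0])).round(1),'dist',np.hypot(*d[:2]).round(4))
    lug=(X>.5)&(X<.62)&(Y>.07)&(Y<.165)&(z>.07)&(z<.11)
    lug=big(lug);p=W[lug];print('lug',p.mean(0).round(4),rect(p),p.min(0).round(3),p.max(0).round(3))
    st=lug&(z>.0925);st=(np.hypot(X-.56,Y-.105)<.02)&st;print('stud',W[st].mean(0).round(4),st.sum())
    # lug centre line
    for a in np.arange(.075,.15,.01):
        q=W[lug&(Y>a)&(Y<a+.01)]
        if len(q)>4: print('  ',round(a+.005,3),((q[:,0].min()+q[:,0].max())/2).round(4),(np.ptp(q[:,0])).round(4))
    pl=big((X>.4)&(X<.72)&(Y>.16)&(Y<.42)&(z>.07)&(z<.14));print('plate',rect(W[pl]))
E
```

```text
top foot (array([ 549.1, -293.8]), array([ 80.1, 220.2]), 33.9)
paddle [ 0.6422 -0.4313  0.1191] (array([ 635.3, -421.6]), array([39.9, 93.5]), 33.7)
dir paddle->saddle deg 123.9 dist 0.2502
lug [0.5715 0.1151 0.0884] (array([570.8, 115.6]), array([65.4, 39. ]), 86.2) [0.551 0.083 0.077] [0.592 0.149 0.098]
stud [0.5705 0.1035 0.0947] 29
   0.08 0.571 0.0101
   0.09 0.5698 0.033
   0.1 0.5701 0.0383
   0.11 0.57 0.0383
   0.12 0.5712 0.0357
   0.13 0.5727 0.0332
   0.14 0.5753 0.0334
   0.15 0.574 0.0305
plate (array([563.4, 278. ]), array([252., 144.]), 83.3)
scene foot (array([ 551.3, -296.5]), array([ 83.7, 213.9]), 33.4)
paddle [ 0.6453 -0.432   0.1208] (array([ 636.2, -421. ]), array([40.9, 94.4]), 33.0)
dir paddle->saddle deg 124.2 dist 0.2524
lug [0.5754 0.1143 0.0896] (array([573.8, 115.8]), array([65.5, 44.2]), 76.5) [0.549 0.082 0.078] [0.594 0.148 0.099]
stud [0.5688 0.1044 0.0955] 31
   0.08 0.5766 0.0123
   0.09 0.5732 0.0345
   0.1 0.5711 0.0408
   0.11 0.5714 0.0451
   0.12 0.5748 0.0339
   0.13 0.5753 0.0348
   0.14 0.5761 0.0349
   0.15 0.5763 0.0296
plate (array([564. , 279.8]), array([252.5, 149.9]), 84.0)
```

Request:
{"api": "carry_out", "payload": {
  "series": "0.027 0.03 0 8.7;0.027 0.03 0 8.7;0.027 0.03 0 8.7;0.027 0.03 0 8.7;0.027 0.03 0 8.7;0.027 0.03 0 8.7;0.027 0.03 0 8.7;0.027 0.03 0 8.7;0.027 0.03 0 8.7;0.027 0.03 0 8.7;0.027 0.03 0 8.7;0.02 0.0255 0 8.8;0 0 0 0;0 0 0 0",
  "jaw": 1
}}

```text
time: 2.75
tool_pos: [0.5404, -0.2816, 0.2453]
tcp_rot: [-1.48, -2.771, 0.001]
wrist_force: [0.6, -0.0, -0.1]
width: 0.997
grip_force: 0.0
```

Request:
{"api": "carry_out", "payload": {
  "series": "0.0005 0 -0.04 0;0 0 -0.04 0;0 0 -0.04 0;0 0 -0.03 0;0 0 -0.02 0;0 0 -0.015 0;0 0 -0.013 0;0 0 0 0;0 0 0 0"
}}

```text
time: 3.88
tool_pos: [0.5419, -0.2817, 0.0481]
tcp_rot: [1.478, 2.771, -0.0]
wrist_force: [0.4, -0.2, 0.6]
width: 1.002
grip_force: 0.0
```

Request:
{"api": "carry_out", "payload": {
  "series": "0 0 0 0;0 0 0 0;0 0 0 0;0 0 0 0;0 0 0 0;0 0 0 0;0 0 0 0;0 0 0 0",
  "jaw": -1,
  "grip_force": 60
}}

```text
time: 4.88
tool_pos: [0.5418, -0.2813, 0.0478]
tcp_rot: [1.478, 2.771, 0.001]
wrist_force: [2.7, 3.2, 5.9]
width: 0.415
grip_force: 62.0
```

Request:
{"api": "carry_out", "payload": {
  "series": "0 0 0.01 0;0 0 0.01 0;0.001 0.018 0 -3.4;0.001 0.018 0 -3.4;0.001 0.018 0 -3.4;0.001 0.018 0 -3.4;0.001 0.018 0 -3.4;0.001 0.018 0 -3.4;0.001 0.018 0 -3.4;0.001 0.018 0 -3.4;0.001 0.018 0 -3.3;0 0.018 0 -3.3;0 0.018 0 -3.3;0 0.018 0 -3.3;0 0 -0.006 0;0 0 -0.008 0;0 0 0 0;0 0 0 0;0 0 0 0"
}}

```text
time: 7.25
tool_pos: [0.5505, -0.0657, 0.0535]
tcp_rot: [2.345, 2.09, 0.0]
wrist_force: [-0.3, -0.2, -7.7]
width: 0.414
grip_force: 61.2
```

```bash
cat > m.py <<'E'
from h import *
import sys
def rect(p):
    r=cv2.minAreaRect((p[:,:2]*1000).astype(np.float32));return np.round(r[0],1),np.round(r[1],1),round(r[2],1)
def big(m):
    n,l,s,_=cv2.connectedComponentsWithStats(m.astype(np.uint8));return l==1+np.argmax(s[1:,4])
def run(tag,sx,sy,cams=('top','scene')):
    for c in cams:
        im,d=grab(c,c+tag);W=cloud(c,d);z=W[...,2];X,Y=W[...,0],W[...,1];g=im.mean(2)
        m=(np.hypot(X-sx,Y-sy)<.03)&(z>.05)&(z<.075)&(g>130)
        if m.sum()>5: m=big(m);print(c,'saddle',W[m].mean(0).round(4),rect(W[m]),m.sum())
        pd=(np.hypot(X-(sx-.113*.263),Y-(sy-.263))<.06)&(z>.025)&(z<.16)&(g<60)
        if pd.sum()>5: pd=big(pd);print(c,'paddle',W[pd].mean(0).round(4),rect(W[pd]),pd.sum())
        l=big((X>.5)&(X<.62)&(Y>.07)&(Y<.165)&(z>.08)&(z<.15)&(g>130));p=W[l]
        print(c,'lug',p.mean(0).round(4),p.min(0).round(3),p.max(0).round(3),l.sum())
    s=bot.read_state();print(round(float(s['time']),2),np.round(s['tool_pos'],4),np.round(s['tcp_rot'],3),np.round(s['wrist_force'],1))
E
python3 -c "
from m import *
run('1',.5587,.0046)"
```

```text
top paddle [ 0.5278 -0.2568  0.1294] (array([ 527.8, -256. ]), array([43.9, 35.6]), 83.6) 272
top lug [0.5717 0.1149 0.0887] [0.551 0.083 0.082] [0.592 0.149 0.099] 354
scene saddle [0.562  0.002  0.0636] (array([560.1,   3.5]), array([27.6, 36.9]), 67.1) 91
scene paddle [ 0.5328 -0.258   0.1306] (array([ 530.7, -257.7]), array([43.5, 36.7]), 81.1) 171
scene lug [0.5752 0.1142 0.0896] [0.549 0.081 0.08 ] [0.594 0.15  0.101] 231
7.35 [ 0.5505 -0.0656  0.0536] [2.345 2.09  0.   ] [-0.4  1.1 -7.6]
```

Request:
{"api": "carry_out", "payload": {
  "series": "0.0012 0.01 0 0;0.0012 0.01 0 0;0.0012 0.01 0 0;0.0012 0.01 0 0;0.0012 0.01 0 0;0.0012 0.01 0 0;0.0012 0.01 0 0;0.0012 0.01 0 0;0.0012 0.01 0 0;0.0012 0.01 0 0;0 0 0 0;0 0 0 0;0 0 0 0"
}}

```text
time: 8.98
tool_pos: [0.5621, 0.0343, 0.0532]
tcp_rot: [2.345, 2.091, -0.0]
wrist_force: [0.5, 0.3, -7.5]
width: 0.412
grip_force: 61.3
```

```bash
python3 -c "
from m import *
run('2',.5705,.104)
a=cv2.imread('pics/scene2.png')[100:250,230:470];b=cv2.imread('pics/top2.png')[140:260,180:420]
cv2.imwrite('pics/v2.png',np.vstack([cv2.resize(a,(560,350)),cv2.resize(b,(500,250))[:, :].copy() if 0 else cv2.resize(b,(560,250))]))"
```

```text
top paddle [ 0.539  -0.1577  0.1295] (array([ 539.1, -157.3]), array([44.8, 34.5]), 88.5) 261
top lug [0.6015 0.1631 0.0949] [0.583 0.16  0.086] [0.616 0.165 0.099] 28
scene saddle [0.5831 0.099  0.0658] (array([584. ,  98.7]), array([24.6,  9.8]), 66.0) 12
scene paddle [ 0.545  -0.1591  0.1308] (array([ 543.5, -158.1]), array([43. , 33.7]), 83.2) 160
scene lug [0.5752 0.1147 0.0895] [0.549 0.083 0.081] [0.595 0.151 0.103] 227
9.07 [0.5622 0.0343 0.0533] [ 2.345  2.09  -0.   ] [ 0.3 -0.4 -7.4]
```

View pics/v2.png

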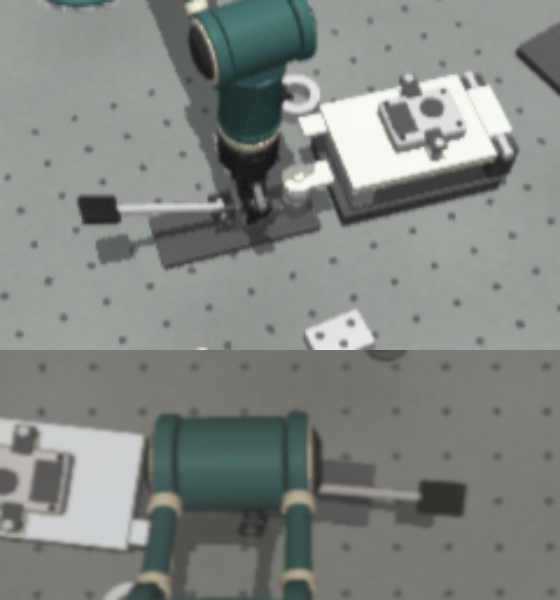

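The jack's saddle now sits under the round-ended lug (scene crop, about (297,185)), and the paddle points away from the plate. I'll set it down and release.

Request:
{"api": "carry_out", "payload": {
  "series": "0 0 -0.003 0;0 0 -0.002 0;0 0 -0.001 0;0 0 0 0;0 0 0 0;0 0 0 0"
}}

```text
time: 9.82
tool_pos: [0.5621, 0.0345, 0.0479]
tcp_rot: [-2.345, -2.091, 0.0]
wrist_force: [-4.4, -1.3, 4.0]
width: 0.412
grip_force: 62.4
```

Request:
{"api": "carry_out", "payload": {
  "series": "0 0 0 0;0 0 0 0;0 0 0 0;0 0 0 0;0 0 0 0;0 0 0 0",
  "jaw": 1
}}

```text
time: 10.58
tool_pos: [0.5622, 0.0346, 0.0473]
tcp_rot: [2.345, 2.091, 0.0]
wrist_force: [0.1, 0.5, -0.2]
width: 1.001
grip_force: 0.0
```

Request:
{"api": "carry_out", "payload": {
  "series": "0 0 0.01 0;0 0 0.03 0;0 0 0.04 0;0 0 0.04 0;0 0 0.04 0;0 0 0.04 0;-0.002 -0.019 0 0;-0.002 -0.019 0 0;-0.002 -0.019 0 0;-0.002 -0.019 0 0;-0.002 -0.019 0 0;-0.002 -0.019 0 0;-0.002 -0.019 0 0;-0.002 -0.019 0 0;-0.003 -0.019 0 0;-0.003 -0.02 0 0;0 0 0 0;0 0 0 0",
  "jaw": -1
}}

```text
time: 12.82
tool_pos: [0.5402, -0.1562, 0.2472]
tcp_rot: [-2.345, -2.09, -0.001]
wrist_force: [-0.1, -0.0, -0.4]
width: 0.001
grip_force: 0.0
```

```bash
python3 -c "
from m import *
run('3',.5705,.104)
im,d=grab('top');W=cloud('top',d);X,Y,z=W[...,0],W[...,1],W[...,2]
f=big((X>.4)&(X<.7)&(Y>-.15)&(Y<.17)&(z>.005)&(z<.016));print('foot',rect(W[f]),f.sum())
a=cv2.imread('pics/scene3.png')[110:230,250:450];b=cv2.imread('pics/top3.png')[140:260,200:440]
cv2.imwrite('pics/v3.png',np.vstack([cv2.resize(a,(500,300),interpolation=2),cv2.resize(b,(500,250))]))"
```

```text
top lug [0.5718 0.115  0.0885] [0.551 0.083 0.08 ] [0.592 0.149 0.098] 355
scene saddle [0.5809 0.1014 0.0599] (array([581.1, 102.9]), array([28.4, 10.1]), 75.5) 21
scene paddle [ 0.5447 -0.1573  0.1248] (array([ 543.2, -157.1]), array([45., 39.]), 82.3) 180
scene lug [0.5752 0.1146 0.0898] [0.548 0.083 0.08 ] [0.595 0.151 0.101] 228
12.93 [ 0.5403 -0.1558  0.2472] [-2.344 -2.091 -0.   ] [ 0.2 -0.5  0.3]
foot (array([537.4,  22.1]), array([219.4,  36.4]), 83.6) 860
```

View pics/v3.png

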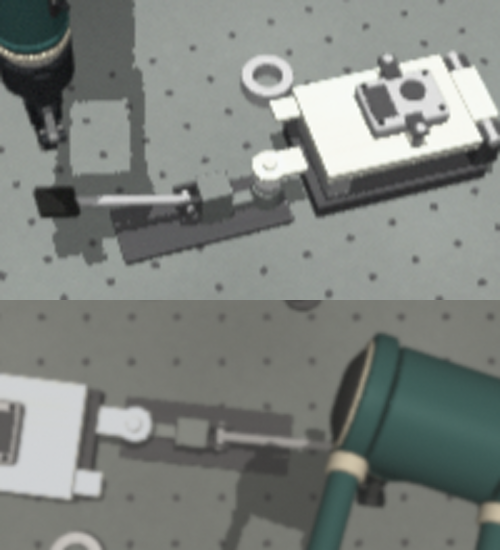

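Request:
{"api": "carry_out", "payload": {
  "series": "0 0 -0.03 0;0 0 -0.03 0;0 0 -0.025 0;0 0 -0.012 0;0 0 -0.005 0;0 0 -0.003 0;0 0 -0.003 0;0 0 0 0;0 0 0 0"
}}

```text
time: 14.1
tool_pos: [0.541, -0.1566, 0.1402]
tcp_rot: [2.343, 2.09, 0.002]
wrist_force: [-0.1, -0.6, 1.1]
width: -0.001
grip_force: 0.7
```

Request:
{"api": "carry_out", "payload": {
  "series": "0 -0.0016 -0.004 0;0 -0.0015 -0.004 0;0 -0.0014 -0.004 0;0 -0.0013 -0.004 0;0 -0.0012 -0.004 0;-0.0005 -0.0011 -0.004 0;0 -0.001 -0.004 0;0 -0.0009 -0.004 0;0 -0.0008 -0.004 0;0 -0.0006 -0.004 0;-0.0005 -0.0005 -0.004 0;0 -0.0004 -0.004 0;0 -0.0003 -0.004 0;0 0 0 0;0 0 0 0"
}}

```text
time: 15.98
tool_pos: [0.5393, -0.1695, 0.0878]
tcp_rot: [2.344, 2.091, -0.001]
wrist_force: [-1.9, -2.1, 5.6]
width: -0.0
grip_force: 2.8
```

```bash
python3 -c "
from m import *
run('4',.5705,.104,('scene',))"
```

```text
scene paddle [ 0.5487 -0.1752  0.0851] (array([ 542.1, -172.4]), array([49. , 45.9]), 16.8) 130
scene lug [0.5752 0.1145 0.0971] [0.551 0.082 0.082] [0.595 0.148 0.11 ] 229
16.02 [ 0.5393 -0.1695  0.0878] [ 2.344e+00  2.091e+00 -1.000e-03] [-0.8 -2.7  6.2]
```

Request:
{"api": "carry_out", "payload": {
  "series": "0 -0.0002 -0.004 0;0 0 -0.004 0;0 0 -0.004 0;0 0.0001 -0.004 0;0 0.0002 -0.004 0;0 0.0002 -0.004 0;0 0.0002 -0.002 0;0 0 0 0;0 0 0 0"
}}

```text
time: 17.15
tool_pos: [0.5394, -0.1699, 0.062]
tcp_rot: [2.342, 2.09, -0.002]
wrist_force: [-1.8, -5.1, 5.9]
width: -0.006
grip_force: 3.2
```

Request:
{"api": "carry_out", "payload": {
  "series": "0 -0.001 -0.002 0;0 -0.0005 -0.002 0;0 0 -0.002 0;0 0 0 0;0 0 0 0"
}}

```text
time: 17.77
tool_pos: [0.5394, -0.1698, 0.0558]
tcp_rot: [-2.345, -2.091, -0.001]
wrist_force: [-0.5, 0.2, 6.9]
width: -0.0
grip_force: 3.1
```

Request:
{"api": "carry_out", "payload": {
  "series": "0 0 -0.002 0;0 0 0 0;0 0 0 0"
}}

```text
time: 18.15
tool_pos: [0.5395, -0.1697, 0.0547]
tcp_rot: [-2.345, -2.091, -0.001]
wrist_force: [-3.2, 1.6, 11.5]
width: -0.002
grip_force: 5.7
```

```bash
python3 -c "
from m import *
run('5',.5705,.104)"
```

```text
top paddle [ 0.4932 -0.1612  0.1334] (array([ 493.3, -164.1]), array([22.6, 26.4]), 84.4) 85
top lug [0.5719 0.1153 0.1098] [0.55  0.083 0.101] [0.59  0.15  0.119] 366
scene paddle [ 0.5529 -0.1724  0.0763] (array([ 559.7, -170.8]), array([48.6, 77.8]), 81.9) 191
scene lug [0.5755 0.1148 0.1105] [0.552 0.084 0.094] [0.595 0.15  0.123] 236
18.25 [ 0.5395 -0.1697  0.0547] [-2.345e+00 -2.091e+00 -1.000e-03] [-4.1  0.7 11.6]
```

Request:
{"api": "carry_out", "payload": {
  "series": "0 0 -0.001 0;0 0 -0.001 0;0 0 0 0;0 0 0 0;0 0 0 0;0 0 0 0"
}}

```text
time: 19.0
tool_pos: [0.5396, -0.1697, 0.0539]
tcp_rot: [-2.345, -2.091, -0.001]
wrist_force: [-6.9, 2.9, 19.4]
width: -0.002
grip_force: 9.4
```

```bash
python3 -c "
from m import *
run('6',.5705,.104)
a=cv2.imread('pics/scene6.png')[100:280,230:470];b=cv2.imread('pics/top6.png')[110:270,180:480]
cv2.imwrite('pics/v6.png',np.vstack([cv2.resize(a,(440,330),interpolation=2),cv2.resize(b,(440,235))]))"
```

```text
top paddle [ 0.4935 -0.1611  0.1332] (array([ 493.2, -164.2]), array([22.8, 26.1]), 82.9) 81
top lug [0.5719 0.1155 0.1099] [0.55  0.083 0.102] [0.59  0.15  0.122] 367
scene paddle [ 0.5532 -0.1719  0.0767] (array([ 560.1, -168.7]), array([48.8, 77.9]), 86.2) 189
scene lug [0.5753 0.1149 0.1104] [0.552 0.084 0.095] [0.595 0.15  0.125] 238
19.1 [ 0.5396 -0.1696  0.0539] [-2.345e+00 -2.091e+00 -1.000e-03] [-7.1  2.6 19.3]
```

View pics/v6.png

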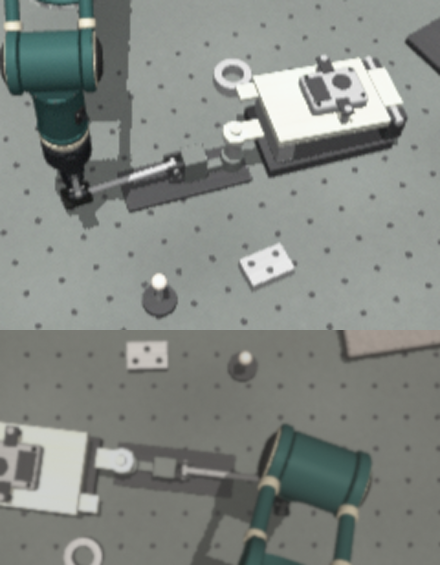

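The handle is on its stop: the push force rose to 19 N with no further lug rise. The lug is up about 21 mm and the other items haven't moved, so I'm handing it in.

```bash
python3 -c "
from workcell import bot
print(bot.finish_job())"
```

```text
the job is handed in; nothing more can be done
None
```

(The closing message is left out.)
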